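Sweep the stone offcuts off the carving board into the scrap tray

TASK

Clear the carving board of waste: use the fingertips like a brush to sweep the four small slate offcuts across the board and over its end, so that they drop into the steel scrap tray that stands against it. Only push them along the board, do not pick any of them up, and leave the inkstone and the chisel on the board, and the finished inkstones on either side of it, where they are.

Things in the scene. Friction and masses are not known exactly. Their poses are not given: they have to be found in the camera images.
- board: The carving board: a pale wooden slab fixed to the bench, 320 mm deep (its x) by 460 mm wide (its y), its level top 50 mm above the bench. A stop ledge 25 mm wide and 20 mm high stands on its far (+x) edge, inner face at board x = +135 mm; the other edges are open. Origin: on the bench under the board's centre.
- tray: The scrap tray: open sheet-steel tray, 320 mm (its x) by 135 mm (its y) outside, 46 mm high, walls and floor 3 mm, fixed on the bench with one long side against either the left (+y) or the right (-y) end of the board (gap 1 mm), parallel to it. Its rim is 4 mm below the board's top: what slides over that end drops in. Small wire handles on its short ends. Origin: under its centre, on the bench.
- offcut1: One of the four slate offcuts on the board: a small rough grey stone lump with a flat top and foot, five-sided, about 43 by 32 mm and 20 mm thick, about 50 g, lying flat on the board and sliding freely on it. Origin: its centre, 10 mm above its foot; z up.
- offcut2: One of the four slate offcuts on the board: a small rough grey stone lump with a flat top and foot, five-sided, about 40 by 31 mm and 18 mm thick, about 50 g, lying flat on the board and sliding freely on it. Origin: its centre, 9 mm above its foot; z up.
- offcut3: One of the four slate offcuts on the board: a small rough grey stone lump with a flat top and foot, six-sided, about 39 by 39 mm and 22 mm thick, about 50 g, lying flat on the board and sliding freely on it. Origin: its centre, 11 mm above its foot; z up.
- offcut4: One of the four slate offcuts on the board: a small rough grey stone lump with a flat top and foot, long five-sided, about 46 by 27 mm and 19 mm thick, about 50 g, lying flat on the board and sliding freely on it. Origin: its centre, 9.5 mm above its foot; z up.
- inkstone: Bystander: the half-finished rectangular slate inkstone on the board near the ledge, 88 mm (its x) by 125 mm (its y), 30 mm thick, rounded corners, hollowed top, 0.85 kg, loose. Origin: centre of its underside.
- chisel: Bystander: a carving chisel on the board, in front of the inkstone (its -x side; only offcuts lie between it and the board's near edge), wooden grip and steel shank, lying along its y from -75 to +83 mm, 15 mm wide, 13 mm thick, loose. Origin: in its underside, about mid-length.
- whetstone: Bystander: a whetstone in a wooden holder, 250 mm (its x) by 80 mm (its y), 46 mm high, fixed on the bench 28 mm beyond the end of the board opposite the tray. It is not a container. Origin: centre of its underside.
- ovalstone: Bystander: a finished oval inkstone, 95 by 125 mm, 26 mm thick, on the bench at the right. Origin: centre of its underside.
- roundstone: Bystander: a small round inkstone, 90 mm across, 20 mm thick, on the bench at the left. Origin: centre of its underside.

How it is judged:
By the outcome, as a careful person would: the job done as asked, in the order asked, and still so for the second after the job is handed in, with the robot touching nothing.
It also fails if it takes over 72 s, if anything falls off the work surface, if the arm or the gripper's body presses on something with over 40 N, if the wrist force passes 120 N, or if a joint passes its speed limit or range.

ROBOT

A 7-joint arm with a two-finger parallel gripper is mounted at the origin on the work surface. World frame = base frame: x ahead of the robot, y to its left, z up, the work surface at z = 0. Lengths are in m, angles in rad, forces in N, time in s.
With the tool pointing down it reaches from about 0.4 to 0.925 m from the base axis. Payload 5.6 kg.
Tool frame: the origin (TCP) lies between the finger pads; the fingertips stand 8 mm ahead of it and the grasp point (between the pads) lies 11 mm behind it; z points along the fingers, y is the line along which they close (so a half turn about z gives the same grasp; the last joint's range is limited). The gripper opens to 85 mm and grips with 20 to 120 N. Pads are 22 mm wide; open, the fingers measure 114 mm over their backs; the gripper's body (76 mm by 85 mm) begins 54 mm behind the grasp point. The pads swing forward as they close: fully open they stand 13 mm farther back than shut.
Start: joints at [1.223, 0.468, -0.012, 1.603, 0.006, 1.071, -0.056], TCP at [0.195, -0.62, 0.204] pointing down, gripper open.
Joint ranges: [-2.53, 2.53], [-0.31, 2.02], [-1.57, 1.55], [0.28, 2.44], [-1.29, 4.43], [0.15, 1.84], [-2.92, 2.92]. Speed limits (rad/s): [2.57, 2.57, 3.14, 3.14, 3.14, 3.14, 3.14].

INTERFACE

Orientations are given as a 3x3 rotation matrix whose columns are the frame's x, y, z axes.
In Python, from plant import manip gives the robot as it stands. The module is installed in compiled form; this text tells all that it offers. Calls block until the motion is done:
- manip.move_pose(position, orientation): joint-space move of the TCP to a pose.
- manip.move_l(position, ori=None, feed=0.15): straight line of the TCP; ori=None keeps the orientation; feed is the mean speed in m/s.
- manip.move_j(angles): joint-space move.
- manip.open_gripper() and manip.clamp(grip_force=None): open the fingers fully, or close them until they stop; grip_force is the grip in N (None keeps the last).
- manip.hold(seconds).
- manip.ik(position, orientation): joint angles nearest the present ones, or None.
- manip.grab_frame(name): name is "scene" or "top"; returns the picture (384x512x3 uint8, red, green, blue); there is no depth.
- manip.calibration(name): a dict with "K" (3x3 intrinsics, pixels), "rvec" (rotation vector, rad) and "tvec" (3), from world to camera coordinates, as OpenCV has them. Camera axes: x right, y down, z forward; pixel columns grow to the right and rows downward; lengths in m; the calibration is good to about 2 mm. A picture is of the moment at which its call begins. calibration takes no time and is no camera call.
A pose or a line that the arm cannot do raises manip.PlanningError and nothing moves.
- manip.hand_in(): hands the job in; it is judged then, once.
Readings, each from a call of its own:
- manip.read_time_s(): time.
- manip.read_joint_pos(): joint angles.
- manip.read_joint_vel(): joint speeds.
- manip.read_joint_torque(): joint torques, N m.
- manip.read_ee_pos(): TCP position.
- manip.read_orientation(): TCP orientation.
- manip.read_contact_force(): force on the tool from outside, world axes, zero at the start.
- manip.read_torque(): the same for the moment, N m.
- manip.read_width(): opening from 0.0 (shut) to 1.0 (fully open).
- manip.read_grip_force(): force on a finger pad.
Only numpy, scipy, OpenCV 4.12 (cv2) and the standard library are available. Lean on these libraries where they do the work, as an engineer would, in place of code of your own. Each camera call takes 0.05 s, during which the arm holds its last target. There are 200 camera calls.

## Working session

There is one attempt and no reset: what is moved stays moved. The work goes in short steps, each a Python script; the robot and the scene stay as the last script left them, time stands still between calls to the robot, and variables do not carry over. Pictures are saved under pics/ and viewed, at most 10 in all, crops included, and the job is handed in when it is done.

```bash
mkdir -p pics; cat > h.py <<'E'
import numpy as np, cv2
from plant import manip
def cam(n):
    c=manip.calibration(n); return np.array(c["K"],float),np.array(c["rvec"],float).reshape(3),np.array(c["tvec"],float).reshape(3)
def px2w(n,uv,z):
    K,r,t=cam(n); R=cv2.Rodrigues(r)[0]
    uv=np.atleast_2d(np.array(uv,float)); d=(np.linalg.inv(K)@np.c_[uv,np.ones(len(uv))].T).T@R
    C=-R.T@t; s=(z-C[2])/d[:,2]; return C+s[:,None]*d
def w2px(n,P):
    K,r,t=cam(n); return cv2.projectPoints(np.array(P,float).reshape(-1,3),r,t,K,None)[0].reshape(-1,2)
def save(n,f,crop=None,s=1):
    im=manip.grab_frame(n)[:,:,::-1]
    if crop: a,b,c,d=crop; im=im[b:d,a:c]
    cv2.imwrite("pics/"+f,cv2.resize(im,None,fx=s,fy=s,interpolation=cv2.INTER_CUBIC))
E
python3 - <<'E'
from h import *
for n in("scene","top"):
    save(n,n+"0.png",None,1.5); K,r,t=cam(n); print(n,-cv2.Rodrigues(r)[0].T@t,K[0,0])
E
```

```text
scene [ 1.49226669 -0.27901993  1.06272378] 404.1720740833664
top [0.33198415 0.01385267 1.68044135] 492.45662331404907
```

View pics/top0.png

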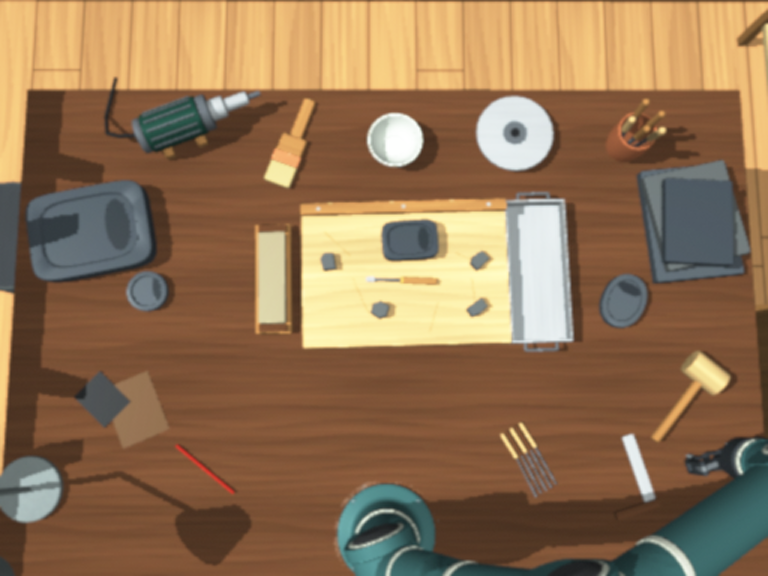

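View pics/scene0.png

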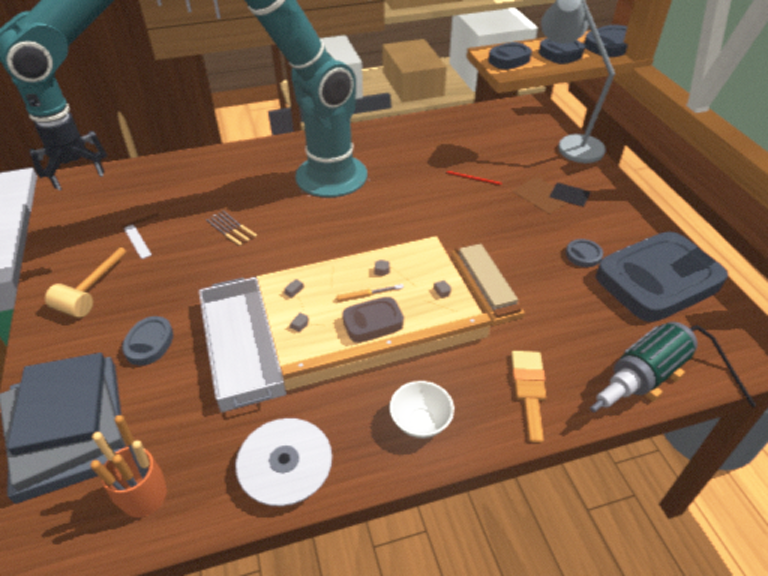

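The top view (1.5x) shows the tray at the right (-y) end of the board. The offcuts are at about (329,261), (480,260), (380,310) and (477,307), the inkstone is at (410,240), and the chisel runs from (367,279) to (437,281). I'll zoom in and measure these.

```bash
python3 - <<'E'
from h import *
save("top","top1.png",(165,120,395,245),3.4)
np.set_printoptions(precision=4,suppress=True)
pts=dict(A=(329,261,.07),B=(480,260,.07),C=(380,310,.07),D=(477,307,.07),ink=(410,240,.08),ch0=(367,279,.06),ch1=(437,281,.06),bTL=(301,214,.05),bBL=(302,348,.05),bBR=(511,342,.05),bTR=(506,211,.05))
for k,(u,v,z) in pts.items(): print(k,px2w("top",[(u/1.5,v/1.5)],z)[0])
E
```

```text
A [0.5944 0.1232 0.07  ]
B [ 0.5965 -0.2105  0.07  ]
C [0.4857 0.0107 0.07  ]
D [ 0.4921 -0.2019  0.07  ]
ink [ 0.6395 -0.0555  0.08  ]
ch0 [0.5556 0.0395 0.06  ]
ch1 [ 0.551  -0.1156  0.06  ]
bTL [0.7049 0.1885 0.05  ]
bBL [0.404  0.1822 0.05  ]
bBR [ 0.4165 -0.2782  0.05  ]
bTR [ 0.7119 -0.2742  0.05  ]
```

View pics/top1.png

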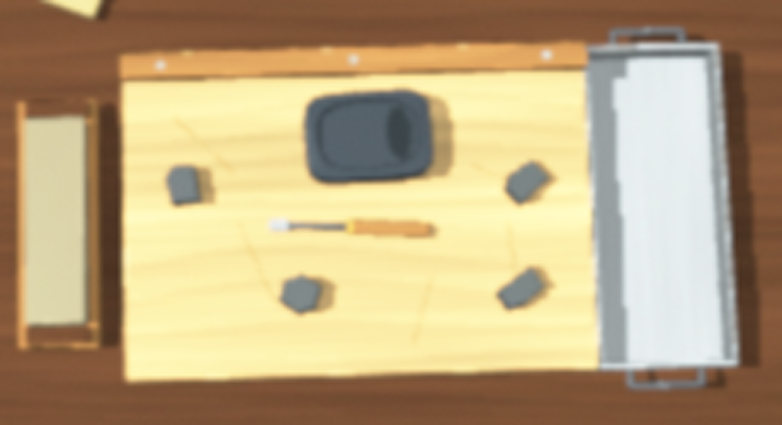

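The zoom matches the given sizes: ledge to near edge measures about 0.295 m, and the inkstone-to-chisel gap is about 36 mm. That gap is too tight for offcut A, so A goes toward -x first and then along the front lane. I'll segment for exact centres, then push the two right-hand offcuts (B and D) off.

```bash
cat >> h.py <<'E'
YAW=0.02
XB=np.array([np.cos(YAW),np.sin(YAW),0]); YB=np.array([-np.sin(YAW),np.cos(YAW),0]); DN=np.array([0,0,-1.])
def ori(yax):
    c=[]
    for s in(1,-1):
        y=s*yax; c.append(np.c_[np.cross(y,DN),y,DN])
    return c
def best(p,yax):
    q=manip.read_joint_pos(); b=None
    for R in ori(yax):
        j=manip.ik(p,R)
        if j is not None:
            d=np.abs(np.array(j)-q).max()
            if b is None or d<b[0]: b=(d,R)
    return b[1]
def detect(z=.07):
    im=manip.grab_frame("top"); hsv=cv2.cvtColor(im,cv2.COLOR_RGB2HSV)
    m=np.zeros(im.shape[:2],np.uint8)
    poly=w2px("top",[(.40,.18,.05),(.70,.187,.05),(.71,-.272,.05),(.415,-.276,.05)])
    cv2.fillPoly(m,[poly.round().astype(int)],255)
    m[(hsv[...,1]>75)|(hsv[...,2]>150)]=0
    n,l,s,c=cv2.connectedComponentsWithStats(m)
    return [(px2w("top",[c[i]],z)[0][:2].round(4).tolist(),int(s[i,4])) for i in range(1,n) if s[i,4]>25]
ZL,ZH=.062,.125
def push(start,end,yax,feed=.08):
    """closed fingertips: down at start (xy), straight to end, up"""
    a=np.r_[start,ZH+.04]; R=best(a,yax)
    manip.move_pose(a,R); manip.move_l(np.r_[start,ZL],feed=.12)
    manip.move_l(np.r_[end,ZL],feed=feed)
    f=manip.read_contact_force(); manip.move_l(np.r_[end,ZH+.04],feed=.2)
    print("t",manip.read_time_s(),"F",np.round(f,1))
def sweep(c,back=.046,yend=-.312):
    c=np.array(c); s=c+back*YB[:2]; e=c+(c[1]-yend)*-YB[:2]
    push(s,e,XB)
E
python3 - <<'E'
from h import *
print(manip.read_orientation(),manip.read_time_s()); d=detect(); print(d)
B=min(d,key=lambda o:np.hypot(o[0][0]-.5965,o[0][1]+.2105))[0]
D=min(d,key=lambda o:np.hypot(o[0][0]-.492,o[0][1]+.202))[0]
print(B,D)
assert np.hypot(B[0]-.5965,B[1]+.2105)<.01 and np.hypot(D[0]-.492,D[1]+.202)<.01
manip.clamp(20)
sweep(D); print(detect()); save("scene","s1.png",(120,140,360,290),3.3)
E
```

```text
[[ 9.53933550e-01  3.00017517e-01 -5.21834943e-04]
 [ 3.00017942e-01 -9.53932781e-01  1.21783860e-03]
 [-1.32422546e-04 -1.31829694e-03 -9.99999122e-01]] 0.15
[([0.6421, -0.0553], 912), ([0.5937, 0.1245], 82), ([0.5966, -0.2077], 82), ([0.4909, -0.2019], 83), ([0.4872, 0.0102], 88)]
[0.5966, -0.2077] [0.4909, -0.2019]
t 6.7333 F [ 0.3 -0.1 -1.2]
[([0.6422, -0.0553], 911), ([0.5937, 0.1245], 82), ([0.5966, -0.2077], 82), ([0.4909, -0.2019], 83), ([0.4872, 0.0102], 88)]
```

View pics/s1.png

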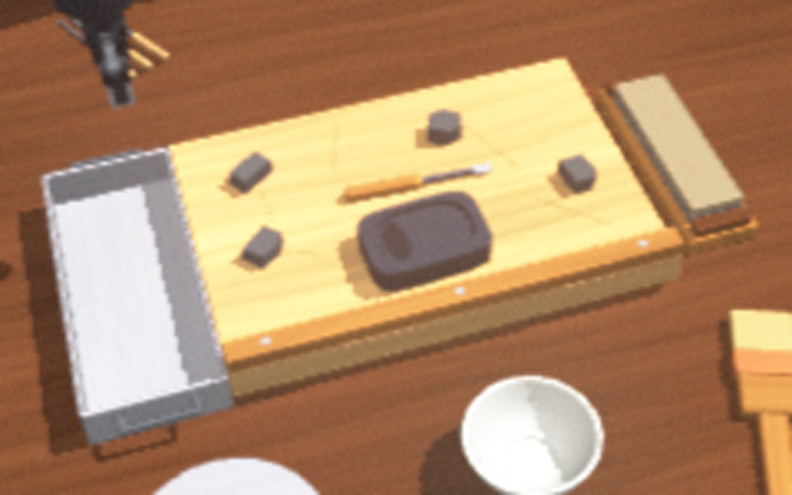

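The scene crop shows all four offcuts unmoved, with the gripper near the robot-side end of the tray at (115,90) and off the lane I meant to use. I'll check where the arm actually is.

```bash
python3 - <<'E'
from h import *
np.set_printoptions(precision=4,suppress=True)
p=manip.read_ee_pos();print(p,manip.read_orientation(),manip.read_joint_pos(),manip.read_width())
print("scene px of TCP",w2px("scene",[p]),(w2px("scene",[p])-[120,140])*3.3)
c=np.array([.4909,-.2019]);print(c+.046*YB[:2],c+(c[1]+.312)*-YB[:2])
print(manip.read_time_s())
E
```

```text
[ 0.492  -0.3115  0.1632] [[-0.02    0.9998 -0.0027]
 [ 0.9998  0.02    0.0017]
 [ 0.0017 -0.0026 -1.    ]] [ 0.8976  0.459  -0.5054  1.7818  0.2624  0.9712  0.3061] 0.0026721967850521517
scene px of TCP [[158.3804 176.4542]] [[126.6554 120.2989]]
[ 0.49   -0.1559] [ 0.4931 -0.312 ]
6.8333
```

The TCP was where I commanded it, but the fingertip in the picture sits roughly 15–20 mm higher than "8 mm ahead of the TCP" predicts, so the tips probably passed over the stone. I'll find the board by touch, next to D.

```bash
python3 - <<'E'
from h import *
s=np.array([.490,-.150]); a=np.r_[s,.13]
manip.move_pose(a,best(a,XB)); manip.move_l(np.r_[s,.062],feed=.12)
save("scene","s2.png",(150,150,250,225),7)
f0=manip.read_contact_force()[2]
z=.062
while z>.036:
    z-=.002; manip.move_l(np.r_[s,z],feed=.04)
    f=manip.read_contact_force()[2]-f0; print(round(z,3),manip.read_ee_pos()[2].round(4),round(f,1))
    if abs(f)>3: break
print(manip.read_time_s())
manip.move_l(np.r_[s,z+.004],feed=.04)
E
```

```text
0.06 0.0604 -0.4
0.058 0.058 0.1
0.056 0.0558 -0.6
0.054 0.0538 -0.6
0.052 0.0518 -0.3
0.05 0.0499 0.1
0.048 0.0479 -0.3
0.046 0.0459 -0.5
0.044 0.0439 -0.6
0.042 0.0419 0.1
0.04 0.0399 -0.3
0.038 0.0379 0.0
0.036 0.0359 -0.5
11.55
```

View pics/s2.png

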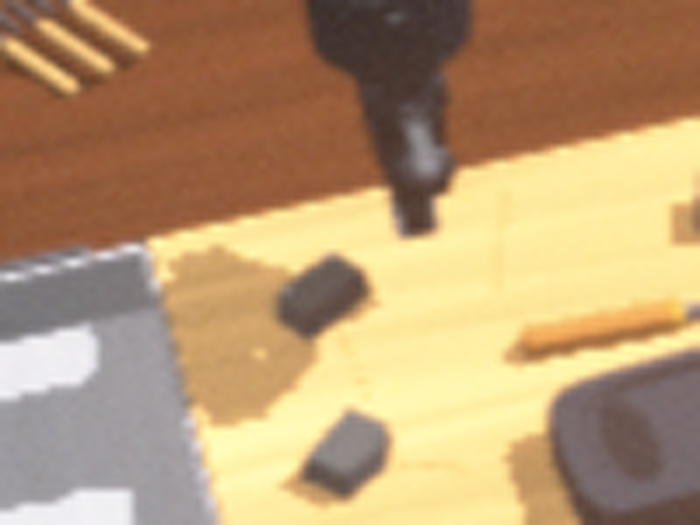

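At TCP z 0.062 the tip shows at about crop (415,235), i.e. pixel (209,184), still clearly above the board, and there's no contact even at 0.036. I'll work out the actual offset.

```bash
python3 - <<'E'
from h import *
np.set_printoptions(precision=4,suppress=True)
for z in(.05,.062,.08,.1):print(z,w2px("scene",[(.49,-.15,z)]))
print(px2w("scene",[(209.3,183.6)],.08),px2w("scene",[(209.3,183.6)],.054))
p=manip.read_ee_pos(); print(p)
# both views now, side by side
a=manip.grab_frame("scene"); b=manip.grab_frame("top")
def crop(im,n):
    u,v=w2px(n,[p])[0].round().astype(int); print(n,u,v)
    return cv2.resize(im[v-40:v+35,u-50:u+50,::-1],None,fx=4,fy=4,interpolation=cv2.INTER_CUBIC)
cv2.imwrite("pics/s3.png",np.hstack([crop(a,"scene"),crop(b,"top")]))
E
```

```text
0.05 [[210.113  190.2074]]
0.062 [[209.8222 187.8007]]
0.08 [[209.3792 184.1355]]
0.1 [[208.8774 179.9834]]
[[ 0.4873 -0.1497  0.08  ]] [[ 0.4607 -0.1463  0.054 ]]
[ 0.4903 -0.1501  0.0404]
scene 210 192
top 301 206
```

View pics/s3.png

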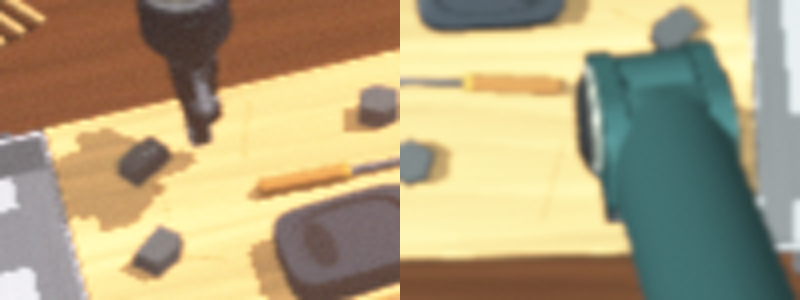

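The tip shows at (210,187), which puts it at z ≈ 0.06 with the TCP at 0.040. The real tips are therefore about 20 mm behind the TCP, while x and y agree. I'll keep probing gently until they touch the board.

```bash
python3 - <<'E'
from h import *
p=manip.read_ee_pos(); s=p[:2]; z=.037
manip.move_l(np.r_[s,z],feed=.04); f0=np.mean([manip.read_contact_force()[2] for _ in range(3)])
while z>.016:
    z-=.0015; manip.move_l(np.r_[s,z],feed=.04)
    f=manip.read_contact_force()[2]-f0; print(round(z,4),round(f,1),end=" | ")
    if abs(f)>2.5: break
print(manip.read_ee_pos(),manip.read_time_s(),manip.read_width())
manip.move_l(np.r_[s,z+.004],feed=.04)
E
```

```text
0.0355 1.6 | 0.034 -0.7 | 0.0325 -0.2 | 0.031 -0.2 | 0.0295 1.1 | 0.028 0.2 | 0.0265 -0.4 | 0.025 0.5 | 0.0235 -0.2 | 0.022 5.9 | [ 0.49038504 -0.15011329  0.02250217] 14.65 0.0005989886902643722
```

The tips touch at TCP z ≈ 0.0225, so I'll push at 0.027 with the tips about 4.5 mm above the board. Now D, then B.

```bash
sed -i 's/^ZL,ZH=.*/ZL,ZH=.027,.06/' h.py; python3 - <<'E'
from h import *
sweep([.4909,-.2019]); d=detect(); print(d)
if not any(abs(o[0][0]-.4909)<.03 and o[0][1]<-.15 for o in d):
    sweep([.5966,-.2077]); print(detect())
save("scene","s4.png",(120,140,360,290),3.3)
E
```

```text
t 18.675 F [-0.1  0.2  0.7]
[([0.6422, -0.0553], 911), ([0.5937, 0.1245], 82), ([0.5966, -0.2077], 82), ([0.4871, 0.0104], 87)]
t 22.7833 F [-0.2  0.1  0.3]
[([0.6421, -0.0553], 914), ([0.5937, 0.1245], 82), ([0.4872, 0.0102], 88)]
```

View pics/s4.png

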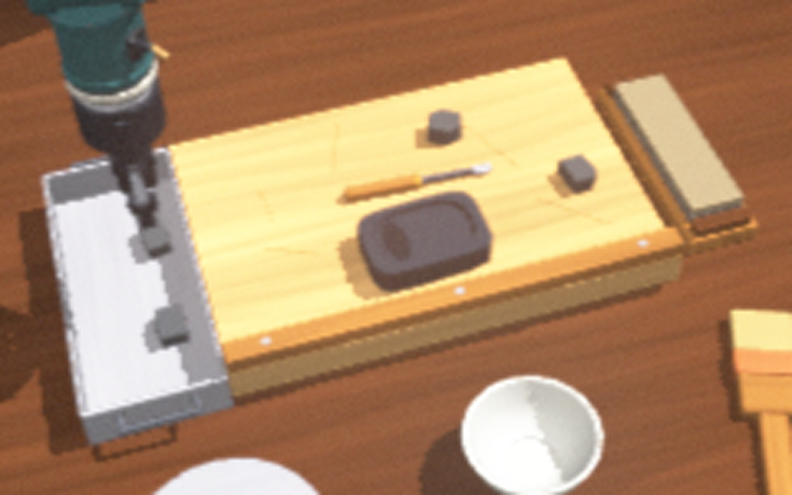

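D and B are both in the tray, at crop (155,240) and (172,327), and the inkstone and chisel are unmoved. Next is C, swept on a slight angle so it doesn't land on D. Then I'll pull A into the front lane.

```bash
cat >> h.py <<'E'
def aim(c,tgt,stop=0,back=.045,feed=.08):
    """push object at c toward tgt; tool centre ends 'stop' short of tgt"""
    c=np.array(c);t=np.array(tgt);u=(t-c)/np.linalg.norm(t-c)
    yax=np.r_[-u[1],u[0],0]
    push(c-back*u,t-stop*u,yax,feed)
def near(d,c,r=.05):
    d=[o for o in d if o[1]<300]
    return min(d,key=lambda o:np.hypot(o[0][0]-c[0],o[0][1]-c[1]))[0] if d else None
E
python3 - <<'E'
from h import *
aim([.4872,.0102],[.460,-.15],stop=.03,feed=.09)   # halfway
d=detect(); print(d); save("scene","s5a.png",(120,140,360,290),3.3)
aim([.5937,.1245],[.485,.123],stop=-.03,back=.045)      # A toward -x (tool ends... )
print(detect()); save("scene","s5.png",(120,140,360,290),3.3)
E
```

```text
t 27.7 F [-0.7 -0.4  0.3]
[([0.6421, -0.0554], 908), ([0.5933, 0.1244], 81), ([0.5465, -0.1728], 69), ([0.4997, -0.1015], 56), ([0.4481, -0.2344], 30), ([0.4339, -0.1178], 29)]
t 32.675 F [0.5 0.1 1.3]
[([0.642, -0.0553], 909), ([0.5465, 0.1238], 30), ([0.4543, 0.0062], 63), ([0.4617, -0.15], 100)]
```

View pics/s5.png

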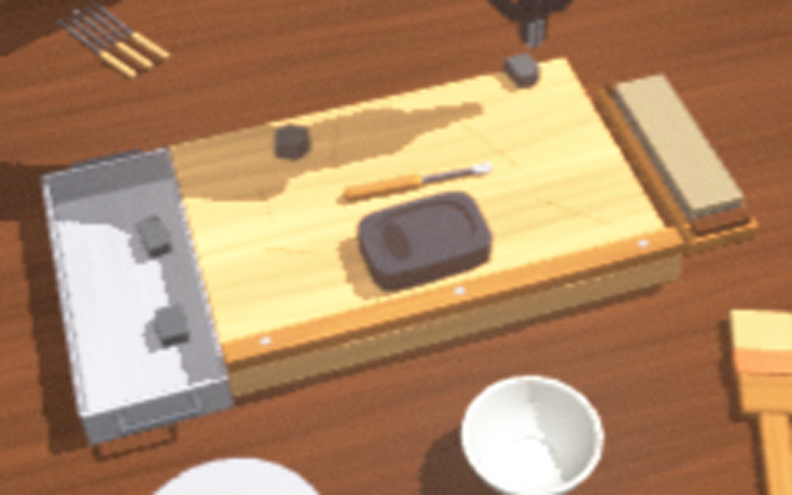

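A is at crop (522,70). It's still on the board but close to the near edge, because I had the sign of the stop distance wrong. C is at (291,141), centred in front. I'll finish C first, then locate A precisely.

```bash
python3 - <<'E'
from h import *
print(px2w("scene",[(208.2,182.7),(278.2,161.2)],.06))
aim([.4617,-.150],[.452,-.315],feed=.09)
d=detect(); print(d)
save("scene","s6.png",(120,140,360,290),3.3)
for q in (.05,.41),:pass
print(near(d,[.43,.12]))
E
```

```text
[[ 0.46126411 -0.14985131  0.06      ]
 [ 0.42490428  0.12497526  0.06      ]]
t 37.4417 F [0.6 0.6 0.1]
[([0.6421, -0.0553], 912), ([0.4225, 0.1217], 83)]
[0.4225, 0.1217]
```

View pics/s6.png

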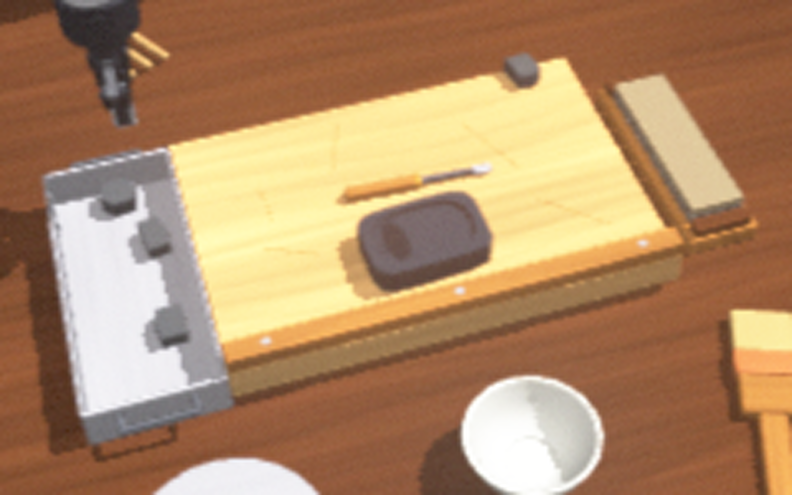

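Three offcuts are now in the tray. A is at (0.4225, 0.1217), with the near edge at x ≈ 0.405. A short diagonal push will bring it inward before the final sweep.

```bash
python3 - <<'E'
from h import *
aim([.4225,.1217],[.465,.050],stop=.03,back=.044,feed=.07)
print(detect())
im=manip.grab_frame("scene")[140:290,120:360]
cv2.imwrite("pics/s7.png",cv2.resize(im[:,:,::-1],None,fx=3.3,fy=3.3,interpolation=cv2.INTER_CUBIC))
E
```

```text
t 42.1 F [ 0.1 -0.4 -0. ]
[([0.642, -0.0554], 908), ([0.5325, 0.0525], 30), ([0.5101, 0.1373], 40), ([0.4485, -0.0213], 48), ([0.4425, 0.1367], 32)]
```

View pics/s7.png

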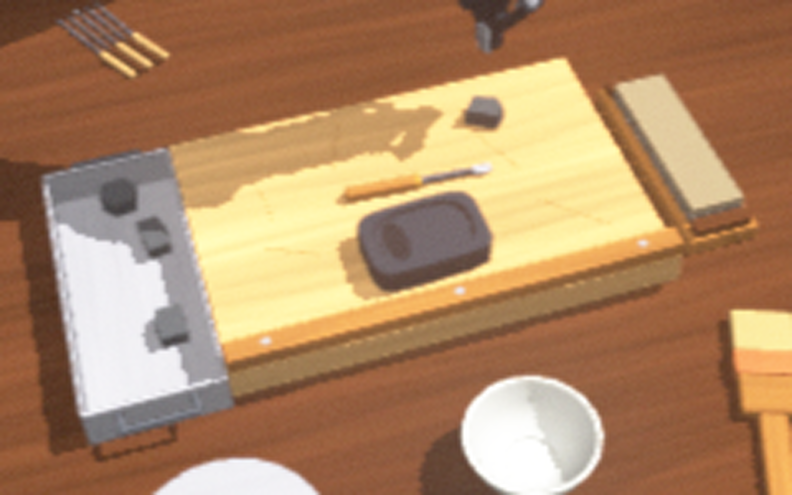

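A is now well inside, at crop (483,112), clear of the chisel. That used up my picture views, so from here I'll locate A by segmenting the scene camera image, checked against this known position.

```bash
cat >> h.py <<'E'
def sdet(poly,zc=.06,smax=75,vmax=150):
    im=manip.grab_frame("scene"); hsv=cv2.cvtColor(im,cv2.COLOR_RGB2HSV)
    m=np.zeros(im.shape[:2],np.uint8); cv2.fillPoly(m,[w2px("scene",poly).round().astype(int)],255)
    m[(hsv[...,1]>smax)|(hsv[...,2]>vmax)]=0
    n,l,s,c=cv2.connectedComponentsWithStats(m)
    return [(px2w("scene",[c[i]],zc)[0][:2].round(4).tolist(),c[i].round(1).tolist(),int(s[i,4])) for i in range(1,n) if s[i,4]>20]
STRIP=[(.415,.175,.05),(.535,.178,.05),(.54,-.27,.05),(.42,-.27,.05)]
E
python3 - <<'E'
from h import *
print(px2w("scene",[(266.4,173.9)],.06))
d=sdet(STRIP); print(d)
E
```

```text
[[0.47813167 0.06154113 0.06      ]]
[([0.4743, 0.0641], [266.8, 173.1], 46)]
```

```bash
python3 - <<'E'
from h import *
aim([.477,.062],[.474,-.13],stop=.03,back=.047,feed=.1)
d=sdet(STRIP); print("scene",d); print("top",detect())
E
```

```text
t 46.3333 F [ 0.6 -0.4  0.7]
scene [([0.4483, -0.1194], [215.8, 178.6], 49)]
top [([0.6421, -0.0554], 908), ([0.5581, -0.1498], 66), ([0.5009, -0.0773], 56), ([0.4544, -0.2246], 40), ([0.4348, -0.1072], 27)]
```

```bash
python3 - <<'E'
from h import *
aim([.452,-.120],[.470,-.22],stop=.01,back=.048,feed=.09)
print("scene",sdet(STRIP+[]),manip.read_time_s())
E
```

```text
t 49.6917 F [0.2 0.1 0. ]
scene [([0.4788, -0.2366], [184.8, 191.2], 63)] 49.7417
```

```bash
python3 - <<'E'
from h import *
aim([.480,-.237],[.487,-.318],back=.048,feed=.08)
p=manip.read_ee_pos(); manip.move_l([p[0]-.04,p[1]+.0,.22],feed=.25)
print("strip",sdet(STRIP)); print("top",detect())
# tray interior, top view, dark stones vs bright/grey steel
im=manip.grab_frame("scene"); hsv=cv2.cvtColor(im,cv2.COLOR_RGB2HSV)
print("tray",sdet([(.42,-.283,.02),(.72,-.277,.02),(.72,-.405,.02),(.43,-.41,.02)],.015,255,95))
cv2.imwrite("pics/f.png",im[:,:,::-1])
print(manip.read_time_s())
E
```

```text
t 53.0333 F [-0.6 -0.7  0.4]
strip []
top [([0.6422, -0.0553], 913)]
tray [([0.4575, -0.3085], [165.3, 200.2], 33), ([0.4586, -0.342], [155.9, 202.4], 27)]
53.8917
```

Both cameras show the board clear of offcuts. I'll check offline that there are four stones in the tray and that the chisel hasn't moved.

```bash
python3 - <<'E'
from h import *
f=cv2.imread("pics/f.png")[140:290,120:360]; g=cv2.resize(cv2.imread("pics/s4.png"),(240,150),interpolation=cv2.INTER_AREA)
d=np.abs(cv2.GaussianBlur(f,(3,3),0).astype(int)-cv2.GaussianBlur(g,(3,3),0)).max(2)
print("chisel/ink diff",d[46:64,100:152].max(),d[58:90,106:152].max())
gr=cv2.cvtColor(f,cv2.COLOR_BGR2GRAY)
np.set_printoptions(linewidth=250)
print(gr[52:108:2,18:66:2])
E
```

```text
chisel/ink diff 5 5
[[220 158 145 132 118 121 122 122 122 122 121 123 122 122 124 123 125 168 241 240 240 237 236 235]
 [122 120 119 120 117 117 120 122 125 130 125 125 120 124 128 132 146 186 215 234 234 234 233 232]
 [120 117 118 119 118 122 124 134 133 132 131  99 110 130 123 127 159 178 214 232 235 238 238 239]
 [117 117 117 116 116 124 122 133 131 131 120 110  89  91  89 101 159 163 215 237 238 238 237 237]
 [115 128 147 160 226 201 115 123 129 125 111  91 123  79  86  82 136 163 190 235 236 237 236 234]
 [231 235 239 237 220 156 127  75  81  75  73  82 150 105  81  78 111 160 192 211 232 233 235 235]
 [236 238 239 238 220 153 152 117  79  78 106 147 156 141  92 118 150 161 176 218 234 234 234 234]
 [237 238 238 238 237 213 168 169 225 209 169 169 203 164 136 151 159 160 164 213 233 235 235 235]
 [236 236 238 236 238 237 236 234 236 236 238 224 132 133 134 136 154 161 164 184 232 235 236 236]
 [225 236 237 236 238 236 236 236 235 237 239 234 139 133 137 136 137 159 162 193 214 238 241 242]
 [221 236 236 235 237 238 236 236 233 237 221 163 141 132 137 135 139 156 160 176 216 243 
[... 992 characters left out ...]
2 219]
 [101 201 224 237 238 236 239 240 239 238 240 238 238 241 221 143 135 133 136 157 160 162 183 205]
 [ 85 215 220 236 237 237 240 240 240 239 239 239 238 238 191 135 135 135 132 139 160 161 167 194]
 [ 71 182 218 238 238 237 240 240 239 240 239 240 238 177 142 130 132 132 135 144 159 162 161 183]
 [ 72 174 193 236 238 237 239 240 238 238 238 240 237 163 145 122 129 133 129 124 156 162 163 190]
 [ 66 169 192 236 239 238 238 239 239 239 239 239 234 166 160 119 101  82  78  91 158 160 159 178]
 [ 69 126 198 236 238 239 240 240 240 238 240 240 238 175 157 140  80 122 137 150 158 159 159 170]
 [ 64 105 205 235 239 240 239 241 240 238 239 241 240 223 176 231 231 236 169 161 159 159 159 158]]
```

The tray holds four stones, all lying inside it, and the chisel and inkstone haven't changed. Handing in.

```bash
python3 -c "
from plant import manip
print(manip.read_time_s(), manip.hand_in())"
```

```text
the job is handed in; nothing more can be done
53.8917 None
```

I swept all four offcuts into the scrap tray and handed the job in at 53.9 s of 72 s; the camera check showed the inkstone and chisel where they were, and the arm never went near the finished inkstones.

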